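# Load the sauce-pot rack by lid colour

## Task

Three sauce pots with red, green and blue lids stand loose in front of the loading rack. Slide each one along the table, without lifting it, into the lane that already holds a pot with the same lid colour, and push it in steadily and gently against the spring pusher, no further than it needs, until the side catches snap shut behind it and hold it there. All pots must stay upright; leave the probe thermometer, the label roll and the wooden board where they lie.

Things in the scene. Friction and masses are not known exactly. Their poses are not given: they have to be found in the camera images.
- rack: Low steel loading rack, fixed to the table, 310 mm wide (its x), 245 mm deep (its y); origin on the table between the catch tips of the middle lane. Three lanes run along its +y with centre lines at x = -98, 0, +98 mm. Each is 86 mm wide between 40 mm high, 12 mm thick walls, open above, its floor level with the table. Pots go in from the -y side.
- rack_mouth (a point): Middle lane's mouth, rack (0, -46, 20) mm; the other mouths lie 98 mm either side along rack x. Tapered noses, 94 mm clear between their tips at this line and narrowing inward, guide a pot into its lane.
- rack_catches (a point): Midway between the middle lane's two catch tips, rack (0, 0, 22) mm; other lanes 98 mm either side. In each lane two spring catches (8 to 36 mm up), hinged on the sides at rack y = -12 mm, slant inward to tips 52 mm apart at y = 0. A pot pushed in folds them aside; once its centre is about 31 mm past y = 0 they snap shut behind it and it cannot come back out.
- rack_back (a point): Middle of the back wall's inner face, rack (0, 195.5, 25) mm. In each lane a black spring pusher presses its pots toward the catches, with 5 N (one pot) to 7 N (two pots); with the catches, pushing in takes up to about 15 N. It meets a firm end about 6 mm beyond the point where the catches snap behind a second pot. A pot let go before the snap is pushed back out.
- racked_red_center (a point): Centre (half-way up) of the red-lidded sauce pot already in the rack: it stands in one of the three lanes behind the closed catches (rack y about +31 mm) and makes that lane the red one; which lane varies. Upright white round pot with a flat red lid, 80 mm across, 64 mm high, about 0.3 kg; its z axis points up.
- racked_green_center (a point): Centre (half-way up) of the green-lidded sauce pot already in the rack: it stands in one of the three lanes behind the closed catches (rack y about +31 mm) and makes that lane the green one; which lane varies. Upright white round pot with a flat green lid, 80 mm across, 64 mm high, about 0.3 kg; its z axis points up.
- racked_blue_center (a point): Centre (half-way up) of the blue-lidded sauce pot already in the rack: it stands in one of the three lanes behind the closed catches (rack y about +31 mm) and makes that lane the blue one; which lane varies. Upright white round pot with a flat blue lid, 80 mm across, 64 mm high, about 0.3 kg; its z axis points up.
- loose_red_center (a point): Centre (half-way up) of the red-lidded sauce pot standing loose on the table in front of the rack's mouths. Upright white round pot with a flat red lid, 80 mm across, 64 mm high, about 0.3 kg, too wide for most grippers; it slides upright when pushed below half height; more than 60 N on it counts as rammed. z axis up.
- loose_green_center (a point): Centre (half-way up) of the green-lidded sauce pot standing loose on the table in front of the rack's mouths. Upright white round pot with a flat green lid, 80 mm across, 64 mm high, about 0.3 kg, too wide for most grippers; it slides upright when pushed below half height; more than 60 N on it counts as rammed. z axis up.
- loose_blue_center (a point): Centre (half-way up) of the blue-lidded sauce pot standing loose on the table in front of the rack's mouths. Upright white round pot with a flat blue lid, 80 mm across, 64 mm high, about 0.3 kg, too wide for most grippers; it slides upright when pushed below half height; more than 60 N on it counts as rammed. z axis up.
- probe_thermometer: Bystander: food probe with a blue 26 mm body, 179 mm long, 16 mm high, lying at the far right of the pots; origin under its centre.
- label_roll: Bystander: roll of labels lying flat, 78 mm across, 25 mm high; origin under its centre.
- resting_board: Bystander: small dark hardwood board, 85 x 200 x 16 mm, lying flat; origin under its centre.
Not all that is in view belongs to the job. What is shaped like the part that bears racked_red_center but grey or yellow is not meant. Leave any yellow look-alike of the part that bears loose_red_center alone.

How it is judged:
By the outcome, as a careful person would: the job done as asked, in the order asked, and still so for the second after the job is handed in, with the robot touching nothing.
It also fails if it takes over 69 s, if anything falls off the work surface, if the arm or the gripper's body presses on something with over 40 N, if the wrist force passes 120 N, or if a joint passes its speed limit or range.

## Robot

A 7-joint arm with a two-finger parallel gripper is mounted at the origin on a cart in front of the work surface, level with it; the furniture and walls round the work are solid. World frame = base frame: x ahead of the robot, y to its left, z up, the work surface at z = 0. Lengths are in m, angles in rad, forces in N, time in s.
With the tool pointing down it reaches from about 0.425 to 1.025 m from the base axis. Payload 9.4 kg.
Tool frame: the origin (TCP) lies at the very end of the fingers, on their centre line; the grasp point (between the pads) lies 19 mm behind it; z points along the fingers, y is the line along which they close (so a half turn about z gives the same grasp; the last joint's range is limited). The gripper opens to 85 mm and grips with 20 to 120 N. Pads are 22 mm wide; open, the fingers measure 114 mm over their backs; the gripper's body (76 mm by 85 mm) begins 54 mm behind the grasp point. The pads swing forward as they close: fully open they stand 13 mm farther back than shut.
Start: joints at [1.27, 0.599, -0.003, 1.599, 0.002, 0.943, -0.08], TCP at [0.161, -0.707, 0.231] pointing down, gripper open.
Joint ranges: [-2.57, 2.57], [-0.35, 1.97], [-1.29, 1.29], [0.11, 2.56], [-1.05, 4.19], [0.11, 1.86], [-2.63, 2.63]. Speed limits (rad/s): [2.22, 2.22, 3.01, 3.01, 3.14, 3.14, 3.14].

## Interface

Orientations are given as a unit quaternion [w, x, y, z].
In Python, from rig import status, get_image, workorder, search_frame gives the robot as it stands.
- The arm moves only by the tool carry_out, never from a script. Its argument "plan" is one flat list of numbers, 7 for each row, row after row: the shift along the tool's x, y, z as a fraction of full scale, then the turn, a rotation vector about the tool's x, y, z as a fraction of full scale, then the gripper command: -1 is fully open, 1 is shut, values between are in proportion. In form: [x, y, z, rx, ry, rz, grip, x, y, z, rx, ry, rz, grip, ...]. A call has 1 to 5 rows; each row shifts and turns the commanded pose from where the row before left it, along the tool's axes as they then stand; what a row does not reach is not made up. Full scale, the value 1, is 200 mm for a shift and 30 degrees for a turn. A row lasts 1/8 s, in which the tool goes at most 62.5 mm and 10.7 degrees, less where a joint would pass 70% of its speed; a pose out of reach is approached as far as the arm can. A call with a number of a shift or a turn outside -1 to 1 is refused whole. A call with a gripper value outside its range is refused whole. The fingers move at their own pace and stop on an object; "squeeze" is the grip in N (left out, the last holds). Time passes only in rows, so rows that do not move let the fingers close. It gives the time, the measured TCP pose, the force, the opening and the grip force at its end, in the units of the state.
- status.read_state(): the state, without advancing time (a new reading comes with each control period).
- get_image(name): name is "scene" or "top" or "wrist"; returns a dict with "image" (400x640x3 uint8, red, green, blue), "mtx" (3x3 intrinsics, pixels), "R" (3x3) and "t" (3): a world point X has camera coordinates R X + t. Camera axes: x right, y down, z forward; pixel columns grow to the right and rows downward; lengths in m; the calibration is good to about 2 mm. A picture is of the moment at which its call begins. There is no depth.
- workorder.sign_off(): hands the job in; it is judged then, once.
Trained networks look in a picture, given as the dict that the camera call returned (one of the last four; its "shot" number tells which), for a name from the list of things; names that differ only in an ending like _2 or _b are one class to them, and where a whole thing is asked for, a point or a joint stands for the part that bears it (a point fixed in the world has none). Each returns a list of dicts, best first, with "p" (0 to 1); they miss things now and then, are a little off and sometimes report something else, mostly with a low value. They report only what shows in the picture. A call takes as long as a camera call. They do not tell look-alikes from the thing itself.
- search_frame(picture, label): "at" ([x, y, z] in m, in world coordinates, good to about 4 mm: the middle of the surface that is visible of it).
The state is a dict: "time": time; "q": joint angles; "joint_velocities": joint speeds; "joint_torque": joint torques, N m; "tool_pos": TCP position; "ee_rot": TCP orientation; "wrist_force": force on the tool from outside, world axes, zero at the start; "moment": the same for the moment, N m; "opening": finger opening in m; "finger_force": force on a finger pad.
Only numpy, scipy, OpenCV 4.12 (cv2) and the standard library are available. Lean on these libraries where they do the work, as an engineer would, in place of code of your own. Each camera call takes 0.05 s, during which the arm holds its last target. There are 200 camera calls.

## Working session

There is one attempt and no reset: what is moved stays moved. The work goes in short steps, Python scripts to look and compute and a tool call to move; the robot and the scene stay as the last step left them, time stands still between calls to the robot, and variables do not carry over. Pictures are saved under pics/ and viewed, at most 10 in all, crops included, and the job is handed in when it is done.

Besides the shell and the picture viewer there is one more tool, called as name(argument=value, ...) on one line, values as JSON. carry_out: Moves the arm, as the interface text tells. Shift numbers are shares of 200 mm and turn numbers shares of 30 degrees, none past 1 either way. Its arguments: {"type":"object","properties":{"plan":{"type":"array","items":{"type":"number","minimum":-1,"maximum":1}},"squeeze":{"type":"number"}},"required":["plan"]}

```bash
mkdir -p pics; cat > h.py <<'E'
import numpy as np, cv2
from rig import status, get_image, workorder, search_frame
def save(p,n): cv2.imwrite('pics/'+n, p['image'][:,:,::-1])
E
python3 - <<'E'
from h import *
t=get_image('top'); save(t,'top1.png')
s=get_image('scene'); save(s,'scene1.png')
for p,nm in((t,'top'),(s,'scene')):
    print(nm)
    for l in ['rack','racked_red_center','racked_green_center','racked_blue_center','loose_red_center','loose_green_center','loose_blue_center','rack_mouth','rack_catches','rack_back','probe_thermometer','label_roll','resting_board']:
        print(l,[(np.round(d['at'],3).tolist(),round(d['p'],2)) for d in search_frame(p,l)[:4]])
st=status.read_state(); print(st['tool_pos'],st['ee_rot'],st['time'],st['wrist_force'],st['opening'])
E
```

```text
top
rack [([0.577, 0.231, 0.005], 0.65)]
racked_red_center [([0.378, -0.152, 0.063], 0.93), ([0.376, -0.044, 0.063], 0.89), ([0.481, 0.145, 0.063], 0.81), ([0.622, -0.321, 0.06], 0.66)]
racked_green_center [([0.579, 0.14, 0.067], 0.6)]
racked_blue_center [([0.679, 0.145, 0.061], 0.6), ([0.497, -0.177, 0.058], 0.36)]
loose_red_center [([0.395, -0.31, 0.061], 0.62), ([0.62, -0.322, 0.058], 0.6)]
loose_green_center [([0.63, -0.057, 0.061], 0.81), ([0.498, -0.178, 0.06], 0.69), ([0.575, 0.232, -0.001], 0.64)]
loose_blue_center [([0.498, -0.179, 0.06], 0.75), ([0.678, 0.148, 0.061], 0.5)]
rack_mouth [([0.575, 0.233, 0.002], 0.56)]
rack_catches [([0.574, 0.232, 0.005], 0.77), ([0.619, -0.322, 0.058], 0.26)]
rack_back [([0.579, 0.232, 0.0], 0.77)]
probe_thermometer [([0.706, -0.294, 0.014], 0.47)]
label_roll [([0.461, -0.42, 0.022], 0.97), ([0.5, -0.176, 0.061], 0.58)]
resting_board [([0.533, -0.518, 0.016], 0.97)]
scene
rack [([0.542, 0.244, 0.019], 0.73)]
racked_red_center [([0.368, -0.025, 0.06], 0.86), ([0.476, 0.155, 0.061], 0.83)]
racked_green_center [([0.568, 0.155, 0.058], 0.91), ([0.473, 0.154, 0.06], 0.38)]
racked_blue_center [([0.667, 0.165, 0.06], 0.75)]
loose_red_center [([0.384, -0.284, 0.06], 0.84), ([0.609, -0.305, 0.053], 0.8)]
loose_green_center [([0.615, -0.036, 0.061], 0.97), ([0.459, -0.42, 0.024], 0.27)]
loose_blue_center [([0.483, -0.157, 0.061], 0.93), ([0.617, -0.035, 0.059], 0.65)]
rack_mouth [([0.547, 0.244, 0.023], 0.83), ([0.571, 0.157, 0.062], 0.53)]
rack_catches [([0.542, 0.239, 0.026], 0.96), ([0.532, -0.506, 0.019], 0.59)]
rack_back [([0.544, 0.239, 0.023], 0.74)]
probe_thermometer []
label_roll [([0.463, -0.417, 0.024], 0.77)]
resting_board [([0.531, -0.507, 0.016], 0.78), ([0.693, -0.291, 0.016], 0.6)]
[ 0.16088283 -0.70690382  0.23127719] [-1.49641521e-05  9.93743026e-01  1.11690627e-01 -3.82002488e-05] 1.4 [ 0.58438583 -0.48865509  0.00975839] 0.08550948162816324
```

View pics/top1.png

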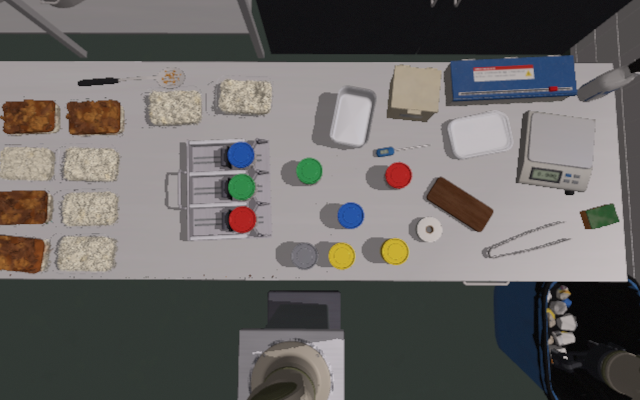

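View pics/scene1.png

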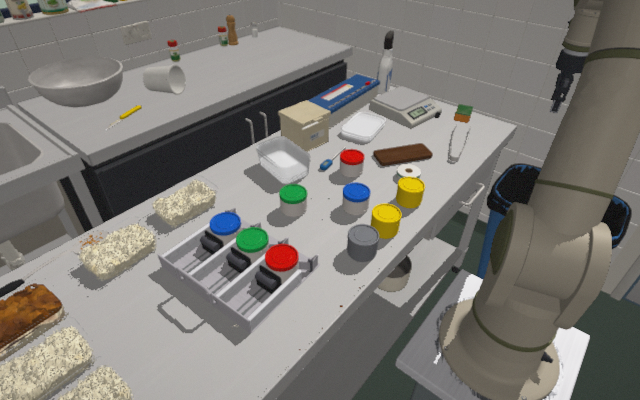

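The top view (right = −y, up = +x) shows the following:

- **Racked pots:** red (242,219), green (241,187), blue (240,154).
- **Loose pots:** green (309,171), blue (350,215), red (398,176).
- **Decoys to leave alone:** grey (304,256), yellow (341,256) and (395,251).

The scene view agrees. Next I'll measure the lids by colour in both cameras.

```bash
cat >> h.py <<'E'
def ray(p,u,v,z):
    R,t=np.array(p['R']),np.array(p['t']); C=-R.T@t
    d=R.T@np.linalg.solve(np.array(p['mtx']),[u,v,1.]); return C+d*(z-C[2])/d[2]
def lids(p,z=.064):
    h=cv2.cvtColor(p['image'],cv2.COLOR_RGB2HSV); H,S,V=[h[...,i].astype(int) for i in range(3)]
    out=[]
    for c,m in dict(red=(H<6)|(H>174),green=(H>55)&(H<80),blue=(H>105)&(H<120)).items():
        m=(m&(S>150)&(V>70)).astype(np.uint8); m=cv2.morphologyEx(m,cv2.MORPH_OPEN,np.ones((3,3),np.uint8))
        for k in cv2.findContours(m,cv2.RETR_EXTERNAL,cv2.CHAIN_APPROX_NONE)[0]:
            if cv2.contourArea(k)<150: continue
            w=np.array([ray(p,*q[0],z)[:2] for q in k]).astype(np.float32)
            if not(.3<w[:,0].mean()<.8 and -.5<w[:,1].mean()<.35): continue
            (cx,cy),r=cv2.minEnclosingCircle(w)
            out.append((c,round(float(cx),3),round(float(cy),3),round(float(r),3)))
    return out
E
python3 - <<'E'
from h import *
for n in('top','scene'):
    p=get_image(n); print(n,*lids(p),sep='\n')
    if n=='top':
        im=cv2.resize(p['image'][125:270,170:430],None,fx=3,fy=3,interpolation=cv2.INTER_CUBIC); cv2.imwrite('pics/crop1.png',im[:,:,::-1])
        for uv in [(187,141),(187,239),(272,141),(272,237),(186,173),(186,206)]: print(uv,ray(p,*uv,.04).round(3))
E
```

```text
top
('red', 0.485, 0.148, 0.041)
('red', 0.62, -0.318, 0.039)
('green', 0.581, 0.152, 0.04)
('green', 0.632, -0.051, 0.038)
('blue', 0.498, -0.175, 0.038)
('blue', 0.681, 0.157, 0.041)
(187, 141) [0.727 0.327 0.04 ]
(187, 239) [0.426 0.315 0.04 ]
(272, 141) [0.728 0.064 0.04 ]
(272, 237) [0.433 0.059 0.04 ]
(186, 173) [0.627 0.326 0.04 ]
(186, 206) [0.525 0.322 0.04 ]
scene
('red', 0.481, 0.149, 0.044)
('red', 0.616, -0.312, 0.045)
('green', 0.577, 0.152, 0.044)
('green', 0.628, -0.045, 0.044)
('blue', 0.675, 0.157, 0.044)
('blue', 0.495, -0.17, 0.044)
```

View pics/crop1.png

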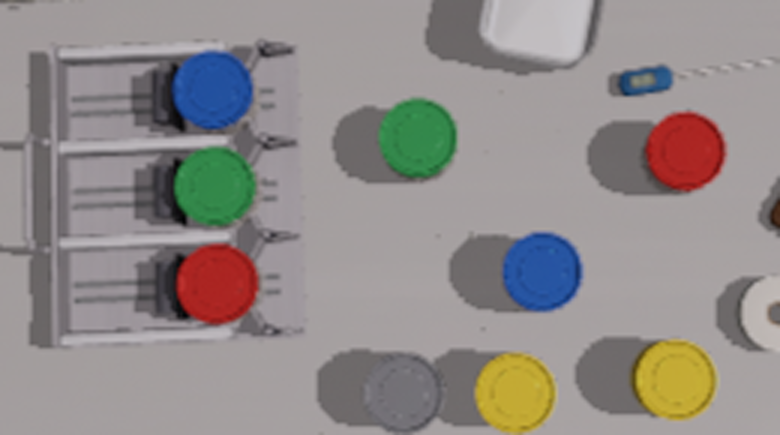

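The lids agree within about 5 mm between the two cameras. The rack is yawed about +2.6°, with its origin near (0.581, 0.121). The loose pots are green (0.631,−0.049), blue (0.497,−0.174) and red (0.619,−0.316). Because of how they block each other, I'll go green, then blue, then red. I'll push with the fingers as a two-point cradle whose closing axis runs across the lane.

```bash
cat >> h.py <<'E'
from scipy.spatial.transform import Rotation as Ro
O=np.array([.581,.121]); A=np.deg2rad(2.6); RX=np.array([np.cos(A),np.sin(A)]); RY=np.array([-np.sin(A),np.cos(A)])
def rk(p): d=np.array(p[:2])-O; return np.round([d@RX,d@RY],4)
def pose(s=None):
    s=s or status.read_state(); q=s['ee_rot']; R=Ro.from_quat([*q[1:],q[0]]).as_matrix()
    return np.array(s['tool_pos']),R
def go(rx,ry,z,n,nr):
    P,R=pose(); T=np.array([*(O+rx*RX+ry*RY),z])
    yaw=np.arctan2(R[1,0],R[0,0]); dy=np.pi/2+A-yaw; out=[]
    for i in range(n):
        out.append(np.r_[(R.T@((T-P)/n))/.2, 0,0,-np.rad2deg(dy)/nr/30 if i<nr else 0])
        if i<nr: R=Ro.from_rotvec([0,0,dy/nr]).as_matrix()@R
    for o in out: print(np.round(o,3).tolist())
E
python3 -c "
from h import *
go(.042,-.235,.12,15,10)"
```

```text
[0.198, -0.158, 0.037, 0.0, 0.0, -0.266]
[0.218, -0.129, 0.037, 0.0, 0.0, -0.266]
[0.234, -0.098, 0.037, 0.0, 0.0, -0.266]
[0.245, -0.065, 0.037, 0.0, 0.0, -0.266]
[0.252, -0.03, 0.037, 0.0, 0.0, -0.266]
[0.253, 0.005, 0.037, 0.0, 0.0, -0.266]
[0.25, 0.04, 0.037, 0.0, 0.0, -0.266]
[0.242, 0.075, 0.037, 0.0, 0.0, -0.266]
[0.229, 0.107, 0.037, 0.0, 0.0, -0.266]
[0.212, 0.138, 0.037, 0.0, 0.0, -0.266]
[0.191, 0.166, 0.037, 0.0, 0.0, 0.0]
[0.191, 0.166, 0.037, 0.0, 0.0, 0.0]
[0.191, 0.166, 0.037, 0.0, 0.0, 0.0]
[0.191, 0.166, 0.037, 0.0, 0.0, 0.0]
[0.191, 0.166, 0.037, 0.0, 0.0, 0.0]
```

carry_out(plan=[0.2, -0.16, 0.037, 0, 0, -0.266, -0.65, 0.22, -0.13, 0.037, 0, 0, -0.266, -0.65, 0.234, -0.1, 0.037, 0, 0, -0.266, -0.65, 0.245, -0.065, 0.037, 0, 0, -0.266, -0.65, 0.252, -0.03, 0.037, 0, 0, -0.266, -0.65], squeeze=40)

```text
time: 2.12
tool_pos: [0.32, -0.5062, 0.1943]
ee_rot: [0.0, 0.895, 0.446, 0.0]
wrist_force: [0.8, 0.1, 0.5]
opening: 0.0708
finger_force: 0.0
```

carry_out(plan=[0.253, 0.005, 0.037, 0, 0, -0.266, -0.65, 0.25, 0.04, 0.037, 0, 0, -0.266, -0.65, 0.242, 0.075, 0.037, 0, 0, -0.266, -0.65, 0.23, 0.107, 0.037, 0, 0, -0.266, -0.65, 0.212, 0.138, 0.037, 0, 0, -0.266, -0.65])

```text
time: 2.75
tool_pos: [0.4775, -0.3078, 0.1573]
ee_rot: [0.0, 0.689, 0.725, 0.0]
wrist_force: [1.6, -0.4, 0.1]
opening: 0.0705
finger_force: 0.0
```

carry_out(plan=[0.19, 0.166, 0.037, 0, 0, 0, -0.65, 0.19, 0.166, 0.037, 0, 0, 0, -0.65, 0.19, 0.166, 0.037, 0, 0, 0, -0.65, 0.19, 0.166, 0.037, 0, 0, 0, -0.65, 0.1, 0.09, 0.037, 0, 0, 0, -0.65])

```text
time: 3.38
tool_pos: [0.6211, -0.1271, 0.1202]
ee_rot: [0.0, 0.69, 0.724, 0.001]
wrist_force: [0.6, -1.0, -0.4]
opening: 0.0702
finger_force: 0.0
```

```bash
cat >> h.py <<'E'
def rep():
    s=status.read_state(); P,R=pose(s); print('t',round(s['time'],2),'rack',rk(P),'z',P[2].round(4),'yaw',np.rad2deg(np.arctan2(R[1,0],R[0,0])).round(2),'tilt',R[:,2].round(3),'F',np.round(s['wrist_force'],1),'op',round(s['opening'],4))
E
python3 -c "
from h import *
rep()"
```

```text
t 3.38 rack [ 0.0288 -0.2496] z 0.1202 yaw 92.79 tilt [ 0.001  0.001 -1.   ] F [ 0.6 -1.  -0.4] op 0.0702
```

carry_out(plan=[0, 0.02, 0.14, 0, 0, 0, -0.65, 0, 0.02, 0.14, 0, 0, 0, -0.65, 0, 0.02, 0.14, 0, 0, 0, -0.65, 0, 0, 0.13, 0, 0, 0, -0.65, 0.05, 0, 0, 0, 0, 0, -0.65])

```text
time: 4.0
tool_pos: [0.6295, -0.1201, 0.0085]
ee_rot: [-0.001, 0.691, 0.723, -0.001]
wrist_force: [0.6, 0.2, 0.0]
opening: 0.0703
finger_force: 0.0
```

carry_out(plan=[0.07, 0, 0, 0, 0, 0, -0.65, 0.07, 0, 0, 0, 0, 0, -0.65, 0.06, 0, 0, 0, 0, 0, -0.65, 0.06, 0, 0, 0, 0, 0, -0.65, 0.06, 0, 0, 0, 0, 0, -0.65])

```text
time: 4.62
tool_pos: [0.6281, -0.0561, 0.0108]
ee_rot: [0.001, 0.691, 0.723, -0.0]
wrist_force: [0.4, -3.9, 5.1]
opening: 0.0704
finger_force: 3.8
```

```bash
python3 -c "
from h import *
rep()
p=get_image('top'); L=lids(p); print([(c,rk((x,y)),r) for c,x,y,r in L])
s=get_image('scene');L=lids(s); print([(c,rk((x,y)),r) for c,x,y,r in L]); save(s,'s2.png')"
```

```text
t 4.62 rack [ 0.039  -0.1791] z 0.0108 yaw 92.57 tilt [ 0.001 -0.001 -1.   ] F [ 0.4 -3.9  5.1] op 0.0704
[('red', array([-0.0947,  0.0313]), 0.041), ('red', array([ 0.019 , -0.4403]), 0.039), ('green', array([0.0014, 0.031 ]), 0.039), ('blue', array([0.1015, 0.0314]), 0.041)]
[('red', array([-0.0986,  0.0325]), 0.044), ('red', array([ 0.0153, -0.4341]), 0.045), ('green', array([-0.0015,  0.0331]), 0.043), ('green', array([ 0.0345, -0.1447]), 0.045), ('blue', array([0.0955, 0.0317]), 0.044), ('blue', array([-0.0991, -0.2868]), 0.044)]
```

View pics/s2.png

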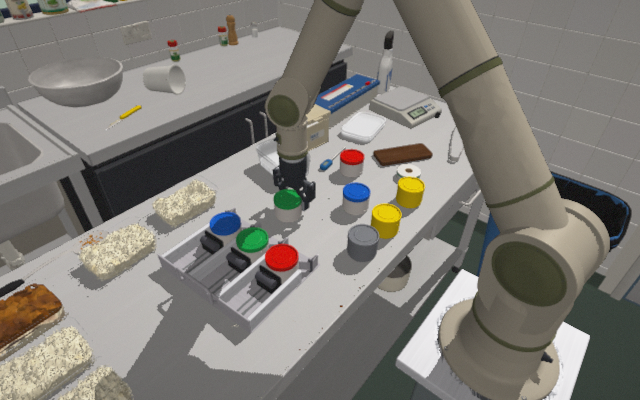

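carry_out(plan=[0.055, -0.027, 0, 0, 0, 0, -0.65, 0.055, -0.027, 0, 0, 0, 0, -0.65, 0.055, -0.027, 0, 0, 0, 0, -0.65, 0.055, -0.027, 0, 0, 0, 0, -0.65, 0.055, -0.027, 0, 0, 0, 0, -0.65])

```text
time: 5.35
tool_pos: [0.5979, -0.0013, 0.0103]
ee_rot: [0.0, 0.691, 0.723, -0.0]
wrist_force: [1.6, -4.7, 4.1]
opening: 0.0704
finger_force: 3.2
```

carry_out(plan=[0.055, -0.027, 0, 0, 0, 0, -0.65, 0.055, -0.025, 0, 0, 0, 0, -0.65, 0.04, 0, 0, 0, 0, 0, -0.65, 0.04, 0, 0, 0, 0, 0, -0.65, 0, 0, 0, 0, 0, 0, -0.65])

```text
time: 5.98
tool_pos: [0.5851, 0.0367, 0.01]
ee_rot: [-0.001, 0.69, 0.724, -0.001]
wrist_force: [-0.5, -1.3, 3.7]
opening: 0.0705
finger_force: 2.5
```

```bash
python3 -c "
from h import *
rep()
p=get_image('top'); L=lids(p); print([(c,rk((x,y)),r) for c,x,y,r in L if c=='green'])
s=get_image('scene');L=lids(s); print([(c,rk((x,y))-[-.0035,.002],r) for c,x,y,r in L if c=='green'])"
```

```text
t 5.97 rack [ 0.0002 -0.0844] z 0.01 yaw 92.7 tilt [-0.002  0.    -1.   ] F [-0.5 -1.3  3.7] op 0.0705
[]
[('green', array([ 0.0001, -0.0099]), 0.083)]
```

carry_out(plan=[-0.1, 0, 0, 0, 0, 0, -0.65, -0.08, 0, 0, 0, 0, 0, 0.53, 0, 0, 0, 0, 0, 0, 0.53, 0, 0, 0, 0, 0, 0, 0.53, 0, 0, 0, 0, 0, 0, 0.53])

```text
time: 6.7
tool_pos: [0.5879, 0.0001, 0.0103]
ee_rot: [-0.0, 0.691, 0.723, 0.0]
wrist_force: [0.2, 0.2, 0.1]
opening: 0.02
finger_force: 0.0
```

carry_out(plan=[0.04, 0, 0, 0, 0, 0, 0.53, 0.04, 0, 0, 0, 0, 0, 0.53, 0.04, 0, 0, 0, 0, 0, 0.53, 0.04, 0, 0, 0, 0, 0, 0.53, 0.04, 0, 0, 0, 0, 0, 0.53])

```text
time: 7.32
tool_pos: [0.5857, 0.0366, 0.0103]
ee_rot: [0.001, 0.692, 0.722, -0.002]
wrist_force: [0.9, -10.8, 2.4]
opening: 0.0202
finger_force: 2.8
```

```bash
python3 -c "
from h import *
rep()
p=get_image('wrist'); save(p,'w1.png')"
```

```text
t 7.33 rack [ 0.0008 -0.0845] z 0.0103 yaw 92.47 tilt [-0.001 -0.004 -1.   ] F [  0.9 -10.8   2.4] op 0.0202
```

View pics/w1.png

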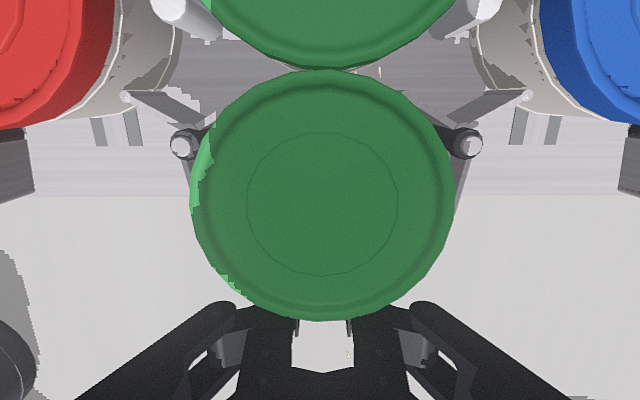

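The wrist view shows the loose green pot, centre (322,195), centred between the nose posts at (185,143) and (465,143). It's touching the racked green pot. I'll keep pushing gently.

carry_out(plan=[0.04, 0, 0, 0, 0, 0, 0.53, 0.04, 0, 0, 0, 0, 0, 0.53, 0.04, 0, 0, 0, 0, 0, 0.53, 0.04, 0, 0, 0, 0, 0, 0.53, 0.03, 0, 0, 0, 0, 0, 0.53])

```text
time: 8.0
tool_pos: [0.5839, 0.0732, 0.0103]
ee_rot: [0.001, 0.692, 0.722, -0.003]
wrist_force: [0.6, -16.0, 3.8]
opening: 0.0201
finger_force: 3.2
```

carry_out(plan=[0.02, 0, 0, 0, 0, 0, 0.53, 0.02, 0, 0, 0, 0, 0, 0.53, 0.02, 0, 0, 0, 0, 0, 0.53, 0.02, 0, 0, 0, 0, 0, 0.53, 0.02, 0, 0, 0, 0, 0, 0.53])

```text
time: 8.62
tool_pos: [0.5829, 0.0932, 0.0103]
ee_rot: [0.001, 0.692, 0.722, -0.003]
wrist_force: [1.0, -13.2, 4.3]
opening: 0.0201
finger_force: 2.9
```

```bash
python3 -c "
from h import *
rep()
p=get_image('wrist'); save(p,'w2.png')"
```

```text
t 8.62 rack [ 0.0007 -0.0279] z 0.0103 yaw 92.42 tilt [-0.002 -0.006 -1.   ] F [  1.  -13.2   4.3] op 0.0201
```

View pics/w2.png

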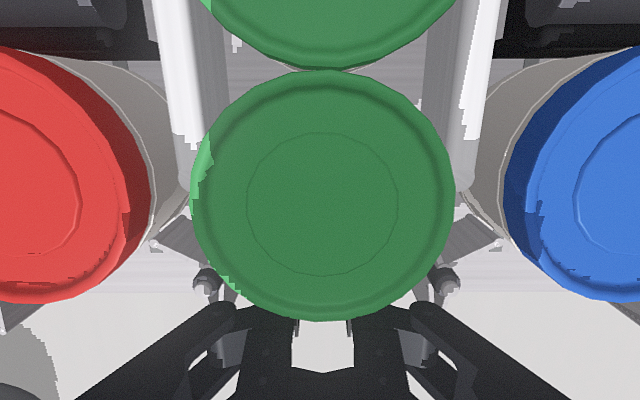

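carry_out(plan=[0.015, 0, 0, 0, 0, 0, 0.53, 0.01, 0, 0, 0, 0, 0, 0.53, 0.01, 0, 0, 0, 0, 0, 0.53])

```text
time: 9.05
tool_pos: [0.5826, 0.1003, 0.0103]
ee_rot: [0.001, 0.692, 0.722, -0.002]
wrist_force: [0.9, -12.7, 3.6]
opening: 0.02
finger_force: 2.8
```

carry_out(plan=[0.01, 0, 0, 0, 0, 0, 0.53, 0, 0, 0, 0, 0, 0, 0.53])

```text
time: 9.3
tool_pos: [0.5828, 0.103, 0.0103]
ee_rot: [0.001, 0.692, 0.722, -0.002]
wrist_force: [1.0, -11.9, 2.8]
opening: 0.0203
finger_force: 2.7
```

```bash
python3 -c "
from h import *
rep()
s=get_image('scene');L=lids(s); print([(c,rk((x,y))-[-.0035,.002],r) for c,x,y,r in L])
p=get_image('wrist'); cv2.imwrite('pics/w3.png',p['image'][100:400,100:540,::-1])"
```

```text
t 9.3 rack [ 0.001  -0.0181] z 0.0103 yaw 92.46 tilt [-0.001 -0.004 -1.   ] F [  1.  -11.9   2.8] op 0.0203
[('red', array([-0.0951,  0.0305]), 0.044), ('red', array([ 0.0188, -0.4361]), 0.045), ('green', array([0.0009, 0.0722]), 0.082), ('blue', array([0.099 , 0.0297]), 0.044), ('blue', array([-0.0956, -0.2878]), 0.044)]
```

View pics/w3.png

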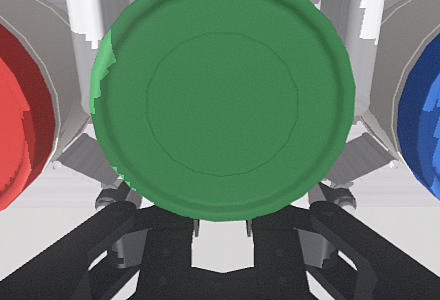

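carry_out(plan=[0.007, 0, 0, 0, 0, 0, 0.53, 0, 0, 0, 0, 0, 0, 0.53])

```text
time: 9.65
tool_pos: [0.5826, 0.1041, 0.0103]
ee_rot: [0.001, 0.692, 0.722, -0.002]
wrist_force: [0.7, -12.9, 3.0]
opening: 0.0201
finger_force: 2.7
```

carry_out(plan=[0.007, 0, 0, 0, 0, 0, 0.53, 0, 0, 0, 0, 0, 0, 0.53])

```text
time: 9.9
tool_pos: [0.5824, 0.1053, 0.0103]
ee_rot: [0.001, 0.692, 0.722, -0.002]
wrist_force: [0.4, -12.0, 3.2]
opening: 0.0204
finger_force: 2.7
```

carry_out(plan=[-0.01, 0, 0, 0, 0, 0, 0.53, 0, 0, 0, 0, 0, 0, 0.53])

```text
time: 10.15
tool_pos: [0.5825, 0.1053, 0.0102]
ee_rot: [0.001, 0.691, 0.723, -0.001]
wrist_force: [0.4, -7.2, 2.1]
opening: 0.02
finger_force: 2.0
```

carry_out(plan=[-0.01, 0, 0, 0, 0, 0, 0.53, 0, 0, 0, 0, 0, 0, 0.53])

```text
time: 10.4
tool_pos: [0.5827, 0.1048, 0.0102]
ee_rot: [0.0, 0.691, 0.723, -0.001]
wrist_force: [0.6, -5.2, 1.4]
opening: 0.02
finger_force: 1.6
```

carry_out(plan=[-0.01, 0, 0, 0, 0, 0, 0.53, 0, 0, 0, 0, 0, 0, 0.53])

```text
time: 10.65
tool_pos: [0.583, 0.1032, 0.0102]
ee_rot: [-0.0, 0.691, 0.723, -0.0]
wrist_force: [-0.8, -3.5, 0.4]
opening: 0.0205
finger_force: 1.2
```

carry_out(plan=[-0.01, 0, 0, 0, 0, 0, 0.53, 0, 0, 0, 0, 0, 0, 0.53])

```text
time: 10.9
tool_pos: [0.5833, 0.1013, 0.0102]
ee_rot: [-0.0, 0.691, 0.723, 0.0]
wrist_force: [0.1, -2.4, -0.0]
opening: 0.0199
finger_force: 0.7
```

carry_out(plan=[-0.01, 0, 0, 0, 0, 0, 0.53, 0, 0, 0, 0, 0, 0, 0.53])

```text
time: 11.15
tool_pos: [0.5834, 0.0995, 0.0103]
ee_rot: [-0.0, 0.691, 0.723, 0.0]
wrist_force: [-0.5, -0.3, 0.5]
opening: 0.0201
finger_force: 0.0
```

carry_out(plan=[-0.1, 0, 0, 0, 0, 0, 0.53, -0.15, 0, 0, 0, 0, 0, 0.53, -0.15, 0, 0, 0, 0, 0, 0.53, 0, 0, 0, 0, 0, 0, 0.53])

```text
time: 11.65
tool_pos: [0.5867, 0.0144, 0.0102]
ee_rot: [0.001, 0.693, 0.721, -0.001]
wrist_force: [-0.2, 0.8, -0.7]
opening: 0.0197
finger_force: 0.0
```

```bash
python3 -c "
from h import *
rep()
s=get_image('scene');L=lids(s); print([(c,rk((x,y))-[-.0035,.002],r) for c,x,y,r in L])
p=get_image('wrist'); save(p,'w4.png')"
```

```text
t 11.65 rack [ 0.0009 -0.1067] z 0.0102 yaw 92.32 tilt [-0.001 -0.002 -1.   ] F [-0.2  0.8 -0.7] op 0.0197
[('red', array([-0.0951,  0.0305]), 0.044), ('red', array([ 0.0188, -0.4361]), 0.045), ('green', array([0.0019, 0.0722]), 0.08), ('blue', array([0.099 , 0.0297]), 0.044), ('blue', array([-0.0956, -0.2888]), 0.044)]
```

View pics/w4.png

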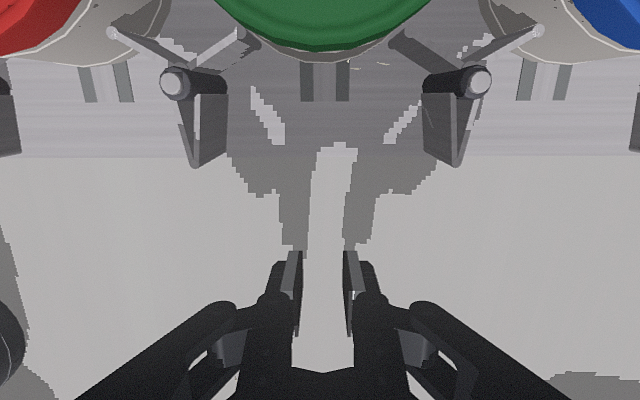

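Catches are visibly closed behind the green pot: the arms converge at (240,35) and (400,40). It stands at rack y≈+31 mm, level with its neighbours. Next is blue, approached by a low path between the pots.

carry_out(plan=[-0.25, 0.1, 0, 0, 0, 0, -0.65, -0.25, 0, 0, 0, 0, 0, -0.65, -0.25, 0, 0, 0, 0, 0, -0.65, -0.25, 0, 0, 0, 0, 0, -0.65, -0.19, 0, 0, 0, 0, 0, -0.65])

```text
time: 12.38
tool_pos: [0.6179, -0.2192, 0.0102]
ee_rot: [0.0, 0.691, 0.723, 0.0]
wrist_force: [0.5, 0.0, 1.6]
opening: 0.0702
finger_force: 0.0
```

carry_out(plan=[0, -0.2, 0, 0, 0, 0, -0.65, 0, -0.2, 0, 0, 0, 0, -0.65, 0, -0.185, 0, 0, 0, 0, -0.65, 0.06, 0, 0, 0, 0, 0, -0.65, 0.06, 0, 0, 0, 0, 0, -0.65])

```text
time: 13.0
tool_pos: [0.5008, -0.1979, 0.0104]
ee_rot: [0.0, 0.69, 0.723, 0.0]
wrist_force: [0.1, -1.5, 1.2]
opening: 0.0704
finger_force: 0.7
```

```bash
python3 -c "
from h import *
rep()
s=get_image('scene');L=lids(s); print([(c,rk((x,y))-[-.0035,.002],r) for c,x,y,r in L if c=='blue'])"
```

```text
t 13.0 rack [-0.0946 -0.3149] z 0.0104 yaw 92.68 tilt [ 0.001  0.    -1.   ] F [ 0.1 -1.5  1.2] op 0.0704
[('blue', array([0.099 , 0.0297]), 0.044), ('blue', array([-0.1007, -0.2695]), 0.044)]
```

carry_out(plan=[0.03, -0.01, 0, 0, 0, 0, -0.65, 0.03, -0.01, 0, 0, 0, 0, -0.65, 0.04, 0, 0, 0, 0, 0, -0.65, 0.05, 0.03, 0, 0, 0, 0, -0.65, 0.05, 0.04, 0, 0, 0, 0, -0.65])

```text
time: 13.68
tool_pos: [0.5084, -0.1576, 0.0102]
ee_rot: [-0.0, 0.691, 0.723, 0.0]
wrist_force: [-1.1, -1.2, -0.9]
opening: 0.0707
finger_force: 0.8
```

carry_out(plan=[0.05, 0.05, 0, 0, 0, 0, -0.65, 0.05, 0.05, 0, 0, 0, 0, -0.65, 0.05, 0.05, 0, 0, 0, 0, -0.65, 0.05, 0.05, 0, 0, 0, 0, -0.65, 0.05, 0.05, 0, 0, 0, 0, -0.65])

```text
time: 14.3
tool_pos: [0.5563, -0.1056, 0.0102]
ee_rot: [-0.0, 0.691, 0.723, -0.0]
wrist_force: [-0.5, -0.5, -1.6]
opening: 0.0707
finger_force: 0.9
```

```bash
python3 -c "
from h import *
rep()
s=get_image('scene');L=lids(s); print([(c,rk((x,y))-[-.0035,.002],r) for c,x,y,r in L if c=='blue'])
s=get_image('wrist');L=lids(s); print([(c,rk((x,y)),r) for c,x,y,r in L if c=='blue'])"
```

```text
t 14.3 rack [-0.035  -0.2252] z 0.0102 yaw 92.63 tilt [-0. -0. -1.] F [-0.5 -0.5 -1.6] op 0.0707
[('blue', array([0.099 , 0.0297]), 0.044), ('blue', array([-0.0342, -0.1925]), 0.045)]
[('blue', array([-0.0327, -0.1917]), 0.04)]
```

carry_out(plan=[0.055, 0.06, 0, 0, 0, 0, -0.65, 0.055, 0.06, 0, 0, 0, 0, -0.65, 0.055, 0.06, 0, 0, 0, 0, -0.65, 0.055, 0.06, 0, 0, 0, 0, -0.65, 0.055, 0.06, 0, 0, 0, 0, -0.65])

```text
time: 15.02
tool_pos: [0.6138, -0.0478, 0.0102]
ee_rot: [-0.0, 0.691, 0.723, -0.0]
wrist_force: [-1.0, -0.9, 1.2]
opening: 0.0704
finger_force: 1.1
```

carry_out(plan=[0.055, 0.06, 0, 0, 0, 0, -0.65, 0.055, 0.06, 0, 0, 0, 0, -0.65, 0.055, 0.06, 0, 0, 0, 0, -0.65, 0.05, 0.06, 0, 0, 0, 0, -0.65, 0.05, 0.06, 0, 0, 0, 0, -0.65])

```text
time: 15.65
tool_pos: [0.6713, 0.0077, 0.0102]
ee_rot: [-0.0, 0.691, 0.723, -0.0]
wrist_force: [-1.5, -1.7, 1.0]
opening: 0.0704
finger_force: 1.2
```

carry_out(plan=[0.04, 0.04, 0, 0, 0, 0, -0.65, 0.04, 0.025, 0, 0, 0, 0, -0.65, 0.04, 0, 0, 0, 0, 0, -0.65, 0.03, 0, 0, 0, 0, 0, -0.65, 0, 0, 0, 0, 0, 0, -0.65])

```text
time: 16.27
tool_pos: [0.682, 0.0388, 0.0103]
ee_rot: [-0.0, 0.69, 0.723, 0.0]
wrist_force: [0.6, -0.3, -0.3]
opening: 0.07
finger_force: 0.0
```

```bash
python3 -c "
from h import *
rep()
s=get_image('wrist');L=lids(s); print([(c,rk((x,y)),r) for c,x,y,r in L]); save(s,'w5.png')"
```

```text
t 16.27 rack [ 0.0972 -0.0867] z 0.0103 yaw 92.68 tilt [ 0.     0.001 -1.   ] F [ 0.6 -0.3 -0.3] op 0.07
[('blue', array([ 0.0976, -0.0545]), 0.04), ('blue', array([0.1009, 0.0184]), 0.037)]
```

View pics/w5.png

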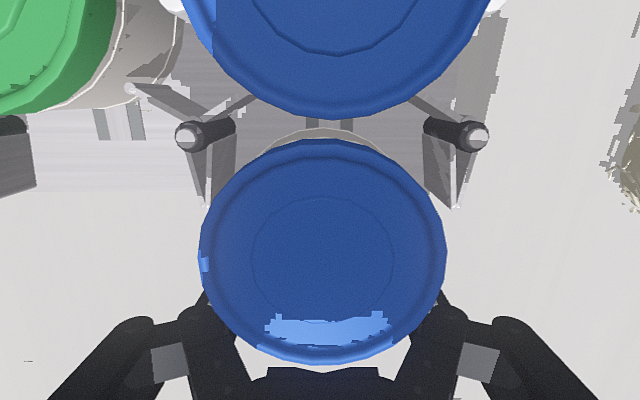

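carry_out(plan=[-0.1, 0, 0, 0, 0, 0, -0.65, -0.07, 0.01, 0, 0, 0, 0, 0.53, 0, 0, 0, 0, 0, 0, 0.53, 0, 0, 0, 0, 0, 0, 0.53, 0, 0, 0, 0, 0, 0, 0.53])

```text
time: 16.95
tool_pos: [0.6857, 0.0046, 0.0102]
ee_rot: [-0.0, 0.69, 0.723, 0.0]
wrist_force: [0.1, -0.4, -0.2]
opening: 0.0201
finger_force: 0.0
```

carry_out(plan=[0.04, 0, 0, 0, 0, 0, 0.53, 0.04, 0, 0, 0, 0, 0, 0.53, 0.04, 0, 0, 0, 0, 0, 0.53, 0.04, 0, 0, 0, 0, 0, 0.53, 0.04, 0, 0, 0, 0, 0, 0.53])

```text
time: 17.58
tool_pos: [0.6838, 0.0405, 0.0103]
ee_rot: [0.001, 0.692, 0.722, -0.002]
wrist_force: [-0.9, -10.5, 1.8]
opening: 0.0198
finger_force: 2.6
```

carry_out(plan=[0.04, 0, 0, 0, 0, 0, 0.53, 0.04, 0, 0, 0, 0, 0, 0.53, 0.04, 0, 0, 0, 0, 0, 0.53, 0.04, 0, 0, 0, 0, 0, 0.53, 0.03, 0, 0, 0, 0, 0, 0.53])

```text
time: 18.2
tool_pos: [0.6822, 0.0769, 0.0103]
ee_rot: [0.002, 0.692, 0.722, -0.002]
wrist_force: [0.3, -14.6, 2.7]
opening: 0.0198
finger_force: 3.2
```

```bash
python3 -c "
from h import *
rep()
s=get_image('wrist');L=lids(s); print([(c,rk((x,y)),r) for c,x,y,r in L])"
```

```text
t 18.2 rack [ 0.0991 -0.0486] z 0.0103 yaw 92.44 tilt [-0.001 -0.006 -1.   ] F [  0.3 -14.6   2.7] op 0.0198
[('blue', array([0.0648, 0.0161]), 0.01), ('blue', array([0.1037, 0.0133]), 0.052)]
```

carry_out(plan=[0.025, 0, 0, 0, 0, 0, 0.53, 0.025, 0, 0, 0, 0, 0, 0.53, 0.025, 0, 0, 0, 0, 0, 0.53, 0.02, 0, 0, 0, 0, 0, 0.53, 0.02, 0, 0, 0, 0, 0, 0.53])

```text
time: 18.88
tool_pos: [0.6812, 0.1001, 0.0103]
ee_rot: [0.002, 0.692, 0.722, -0.002]
wrist_force: [0.8, -13.0, 3.5]
opening: 0.02
finger_force: 2.8
```

carry_out(plan=[0.012, 0, 0, 0, 0, 0, 0.53, 0.01, 0, 0, 0, 0, 0, 0.53, 0.01, 0, 0, 0, 0, 0, 0.53, 0.01, 0, 0, 0, 0, 0, 0.53, 0.005, 0, 0, 0, 0, 0, 0.53])

```text
time: 19.5
tool_pos: [0.6808, 0.1098, 0.0103]
ee_rot: [0.002, 0.692, 0.722, -0.002]
wrist_force: [-0.0, -13.0, 3.5]
opening: 0.02
finger_force: 2.8
```

```bash
python3 -c "
from h import *
rep()"
```

```text
t 19.5 rack [ 0.0992 -0.0157] z 0.0103 yaw 92.46 tilt [-0.001 -0.005 -1.   ] F [ -0.  -13.    3.5] op 0.02
```

carry_out(plan=[-0.02, 0, 0, 0, 0, 0, 0.53, -0.02, 0, 0, 0, 0, 0, 0.53, -0.02, 0, 0, 0, 0, 0, 0.53, -0.02, 0, 0, 0, 0, 0, 0.53, 0, 0, 0, 0, 0, 0, 0.53])

```text
time: 20.12
tool_pos: [0.6815, 0.0981, 0.0103]
ee_rot: [-0.0, 0.691, 0.723, 0.0]
wrist_force: [-1.0, -0.9, -1.2]
opening: 0.0202
finger_force: 0.0
```

carry_out(plan=[-0.05, 0, 0, 0, 0, 0, 0.53, -0.15, 0, 0, 0, 0, 0, 0.53, -0.2, 0, 0, 0, 0, 0, 0.53, 0, 0, 0, 0, 0, 0, -0.65])

```text
time: 20.62
tool_pos: [0.685, 0.0123, 0.01]
ee_rot: [0.001, 0.693, 0.721, -0.001]
wrist_force: [-0.4, 0.4, -0.1]
opening: 0.0371
finger_force: 0.0
```

```bash
python3 -c "
from h import *
rep()
s=get_image('scene');L=lids(s); print([(c,rk((x,y))-[-.0035,.002],r) for c,x,y,r in L])
p=get_image('wrist'); save(p,'w6.png')"
```

```text
t 20.62 rack [ 0.099  -0.1133] z 0.01 yaw 92.29 tilt [-0.001 -0.003 -1.   ] F [-0.4  0.4 -0.1] op 0.0371
[('red', array([-0.0951,  0.0305]), 0.044), ('red', array([ 0.0188, -0.4361]), 0.045), ('green', array([0.0028, 0.0711]), 0.081), ('blue', array([0.0999, 0.0707]), 0.081)]
```

View pics/w6.png

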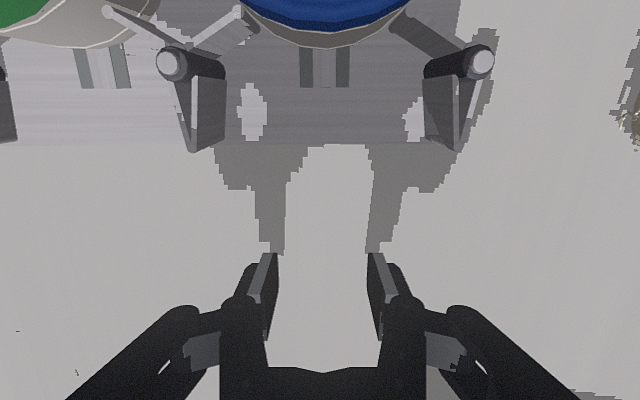

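Both catches are closed behind the blue pot too, at (238,15) and (400,20). Next is red: lift over it and come down behind.

carry_out(plan=[0, 0, -0.25, 0, 0, 0, -0.65, 0, 0, -0.25, 0, 0, 0, -0.65, -0.24, -0.05, 0, 0, 0, 0, -0.65, -0.24, -0.05, 0, 0, 0, 0, -0.65, -0.24, -0.05, 0, 0, 0, 0, -0.65])

```text
time: 21.35
tool_pos: [0.6618, -0.1266, 0.1107]
ee_rot: [0.0, 0.69, 0.724, 0.0]
wrist_force: [-0.2, -0.3, 0.0]
opening: 0.0704
finger_force: 0.0
```

carry_out(plan=[-0.24, -0.05, 0, 0, 0, 0, -0.65, -0.24, -0.05, 0, 0, 0, 0, -0.65, -0.24, -0.05, 0, 0, 0, 0, -0.65, -0.24, -0.05, 0, 0, 0, 0, -0.65, -0.23, -0.05, 0, 0, 0, 0, -0.65])

```text
time: 21.98
tool_pos: [0.6232, -0.3671, 0.1104]
ee_rot: [0.0, 0.69, 0.724, 0.0]
wrist_force: [0.4, 0.4, -0.8]
opening: 0.0706
finger_force: 0.0
```

```bash
python3 -c "
from h import *
rep()
s=get_image('wrist');L=lids(s); print([(c,rk((x,y)),r) for c,x,y,r in L])"
```

```text
t 21.98 rack [ 0.02   -0.4895] z 0.1104 yaw 92.74 tilt [ 0.001  0.001 -1.   ] F [ 0.4  0.4 -0.8] op 0.0706
[('red', array([ 0.019 , -0.4423]), 0.04)]
```

carry_out(plan=[-0.02, 0, 0.125, 0, 0, 0, -0.65, 0, 0, 0.125, 0, 0, 0, -0.65, 0, 0, 0.125, 0, 0, 0, -0.65, 0, 0, 0.125, 0, 0, 0, -0.65, 0.04, 0, 0, 0, 0, 0, -0.65])

```text
time: 22.65
tool_pos: [0.6218, -0.3613, 0.0083]
ee_rot: [-0.002, 0.69, 0.723, -0.0]
wrist_force: [-0.5, 0.1, -0.8]
opening: 0.0707
finger_force: 0.0
```

carry_out(plan=[0.04, 0, 0, 0, 0, 0, -0.65, 0.04, 0, 0, 0, 0, 0, -0.65, 0.05, 0, 0, 0, 0, 0, -0.65, 0.06, -0.01, 0, 0, 0, 0, -0.65, 0.07, -0.02, 0, 0, 0, 0, -0.65])

```text
time: 23.28
tool_pos: [0.6147, -0.3112, 0.011]
ee_rot: [0.001, 0.691, 0.723, 0.0]
wrist_force: [2.4, -3.7, 3.1]
opening: 0.0704
finger_force: 2.5
```

carry_out(plan=[0.07, -0.024, 0, 0, 0, 0, -0.65, 0.07, -0.024, 0, 0, 0, 0, -0.65, 0.07, -0.024, 0, 0, 0, 0, -0.65, 0.07, -0.024, 0, 0, 0, 0, -0.65, 0.07, -0.024, 0, 0, 0, 0, -0.65])

```text
time: 23.9
tool_pos: [0.5868, -0.2421, 0.0106]
ee_rot: [0.0, 0.691, 0.723, 0.0]
wrist_force: [2.4, -3.8, 6.0]
opening: 0.0706
finger_force: 3.6
```

```bash
python3 -c "
from h import *
rep()
s=get_image('wrist');L=lids(s); print([(c,rk((x,y)),r) for c,x,y,r in L])
s=get_image('scene');L=lids(s); print([(c,rk((x,y))-[-.0035,.002],r) for c,x,y,r in L])"
```

```text
t 23.9 rack [-0.0107 -0.363 ] z 0.0106 yaw 92.61 tilt [ 0.001 -0.001 -1.   ] F [ 2.4 -3.8  6. ] op 0.0706
[('red', array([-0.0101, -0.3319]), 0.04)]
[('red', array([-0.0951,  0.0305]), 0.044), ('red', array([-0.0092, -0.3258]), 0.046), ('green', array([0.0038, 0.0711]), 0.081), ('blue', array([0.1009, 0.0707]), 0.082)]
```

carry_out(plan=[0.07, -0.026, 0, 0, 0, 0, -0.65, 0.07, -0.026, 0, 0, 0, 0, -0.65, 0.07, -0.026, 0, 0, 0, 0, -0.65, 0.07, -0.026, 0, 0, 0, 0, -0.65, 0.07, -0.026, 0, 0, 0, 0, -0.65])

```text
time: 24.62
tool_pos: [0.5571, -0.1726, 0.0101]
ee_rot: [-0.0, 0.691, 0.723, -0.0]
wrist_force: [0.3, -1.5, 0.8]
opening: 0.0703
finger_force: 1.7
```

carry_out(plan=[0.07, -0.026, 0, 0, 0, 0, -0.65, 0.07, -0.026, 0, 0, 0, 0, -0.65, 0.07, -0.026, 0, 0, 0, 0, -0.65, 0.07, -0.026, 0, 0, 0, 0, -0.65, 0.07, -0.026, 0, 0, 0, 0, -0.65])

```text
time: 25.25
tool_pos: [0.528, -0.1041, 0.0102]
ee_rot: [-0.0, 0.691, 0.723, -0.0]
wrist_force: [1.3, 0.2, -1.0]
opening: 0.0705
finger_force: 1.5
```

carry_out(plan=[0.07, -0.026, 0, 0, 0, 0, -0.65, 0.07, -0.026, 0, 0, 0, 0, -0.65, 0.06, -0.026, 0, 0, 0, 0, -0.65, 0.06, -0.026, 0, 0, 0, 0, -0.65, 0.06, -0.026, 0, 0, 0, 0, -0.65])

```text
time: 25.88
tool_pos: [0.4992, -0.0417, 0.0102]
ee_rot: [-0.0, 0.691, 0.723, -0.0]
wrist_force: [0.1, 0.2, -1.4]
opening: 0.0701
finger_force: 1.4
```

```bash
python3 -c "
from h import *
rep()
s=get_image('wrist');L=lids(s); print([(c,rk((x,y)),r) for c,x,y,r in L])"
```

```text
t 25.88 rack [-0.089  -0.1588] z 0.0102 yaw 92.62 tilt [-0. -0. -1.] F [ 0.1  0.2 -1.4] op 0.0701
[('red', array([-0.0879, -0.1271]), 0.04)]
```

To go: dx 72 mm, dy −7 mm.

carry_out(plan=[0.06, -0.018, 0, 0, 0, 0, -0.65, 0.06, -0.015, 0, 0, 0, 0, -0.65, 0.06, 0, 0, 0, 0, 0, -0.65, 0.05, 0, 0, 0, 0, 0, -0.65, 0.05, 0, 0, 0, 0, 0, -0.65])

```text
time: 26.55
tool_pos: [0.4906, 0.0139, 0.0103]
ee_rot: [0.0, 0.691, 0.723, -0.0]
wrist_force: [-0.3, -1.9, -0.3]
opening: 0.0706
finger_force: 1.1
```

carry_out(plan=[0.04, 0, 0, 0, 0, 0, -0.65, 0.03, 0, 0, 0, 0, 0, -0.65, 0, 0, 0, 0, 0, 0, -0.65])

```text
time: 26.92
tool_pos: [0.4899, 0.0279, 0.0102]
ee_rot: [-0.0, 0.69, 0.723, 0.0]
wrist_force: [0.1, 0.0, -0.2]
opening: 0.0702
finger_force: 0.0
```

```bash
python3 -c "
from h import *
rep()
s=get_image('wrist');L=lids(s); print([(c,rk((x,y)),r) for c,x,y,r in L])"
```

```text
t 26.93 rack [-0.0952 -0.0889] z 0.0102 yaw 92.67 tilt [ 0.  0. -1.] F [ 0.1  0.  -0.2] op 0.0702
[('red', array([-0.0947, -0.0568]), 0.04), ('red', array([-0.0954,  0.0163]), 0.037)]
```

carry_out(plan=[-0.1, 0, 0, 0, 0, 0, -0.65, -0.07, 0, 0, 0, 0, 0, 0.53, 0, 0, 0, 0, 0, 0, 0.53, 0, 0, 0, 0, 0, 0, 0.53, 0, 0, 0, 0, 0, 0, 0.53])

```text
time: 27.6
tool_pos: [0.4915, -0.0061, 0.0103]
ee_rot: [-0.0, 0.69, 0.723, 0.0]
wrist_force: [0.4, -0.0, 0.5]
opening: 0.0201
finger_force: 0.0
```

carry_out(plan=[0.04, 0, 0, 0, 0, 0, 0.53, 0.04, 0, 0, 0, 0, 0, 0.53, 0.04, 0, 0, 0, 0, 0, 0.53, 0.04, 0, 0, 0, 0, 0, 0.53, 0.04, 0, 0, 0, 0, 0, 0.53])

```text
time: 28.22
tool_pos: [0.489, 0.0316, 0.0103]
ee_rot: [0.0, 0.692, 0.722, -0.001]
wrist_force: [0.4, -9.7, 1.2]
opening: 0.0204
finger_force: 2.9
```

carry_out(plan=[0.04, 0, 0, 0, 0, 0, 0.53, 0.04, 0, 0, 0, 0, 0, 0.53, 0.04, 0, 0, 0, 0, 0, 0.53, 0.04, 0, 0, 0, 0, 0, 0.53, 0.04, 0, 0, 0, 0, 0, 0.53])

```text
time: 28.85
tool_pos: [0.4869, 0.0701, 0.0103]
ee_rot: [0.001, 0.692, 0.722, -0.002]
wrist_force: [0.9, -14.7, 2.6]
opening: 0.0201
finger_force: 3.5
```

```bash
python3 -c "
from h import *
rep()"
```

```text
t 28.85 rack [-0.0964 -0.0466] z 0.0103 yaw 92.39 tilt [-0.002 -0.004 -1.   ] F [  0.9 -14.7   2.6] op 0.0201
```

carry_out(plan=[0.025, 0, 0, 0, 0, 0, 0.53, 0.025, 0, 0, 0, 0, 0, 0.53, 0.025, 0, 0, 0, 0, 0, 0.53, 0.02, 0, 0, 0, 0, 0, 0.53, 0.02, 0, 0, 0, 0, 0, 0.53])

```text
time: 29.48
tool_pos: [0.4858, 0.0933, 0.0103]
ee_rot: [0.001, 0.692, 0.722, -0.002]
wrist_force: [0.4, -12.5, 3.0]
opening: 0.0198
finger_force: 3.1
```

carry_out(plan=[0.01, 0, 0, 0, 0, 0, 0.53, 0.01, 0, 0, 0, 0, 0, 0.53, 0.01, 0, 0, 0, 0, 0, 0.53, 0.01, 0, 0, 0, 0, 0, 0.53, 0.003, 0, 0, 0, 0, 0, 0.53])

```text
time: 30.1
tool_pos: [0.4854, 0.102, 0.0103]
ee_rot: [0.001, 0.692, 0.722, -0.002]
wrist_force: [0.9, -12.2, 3.9]
opening: 0.0199
finger_force: 3.0
```

```bash
python3 -c "
from h import *
rep()"
```

```text
t 30.1 rack [-0.0964 -0.0147] z 0.0103 yaw 92.44 tilt [-0.002 -0.004 -1.   ] F [  0.9 -12.2   3.9] op 0.0199
```

carry_out(plan=[-0.02, 0, 0, 0, 0, 0, 0.53, -0.02, 0, 0, 0, 0, 0, 0.53, -0.02, 0, 0, 0, 0, 0, 0.53, -0.02, 0, 0, 0, 0, 0, 0.53, -0.02, 0, 0, 0, 0, 0, 0.53])

```text
time: 30.72
tool_pos: [0.4873, 0.0849, 0.0103]
ee_rot: [-0.0, 0.691, 0.723, 0.0]
wrist_force: [0.8, 0.2, 0.6]
opening: 0.0199
finger_force: 0.0
```

carry_out(plan=[-0.1, 0, 0, 0, 0, 0, 0.53, -0.2, 0, 0, 0, 0, 0, 0.53, -0.2, 0, -0.2, 0, 0, 0, 0.53, 0, 0, -0.25, 0, 0, 0, 0.53, 0, 0, -0.2, 0, 0, 0, 0.53])

```text
time: 31.35
tool_pos: [0.4918, -0.016, 0.142]
ee_rot: [0.0, 0.691, 0.723, 0.0]
wrist_force: [2.0, -0.5, -0.7]
opening: 0.0201
finger_force: 0.0
```

```bash
python3 -c "
from h import *
rep()
s=get_image('scene');L=lids(s); print([(c,rk((x,y))-[-.0035,.002],r) for c,x,y,r in L])
s=get_image('top');L=lids(s); print([(c,rk((x,y)),r) for c,x,y,r in L])
for l in ['probe_thermometer','label_roll','resting_board']: print(l,[(np.round(d['at'],3).tolist(),round(d['p'],2)) for d in search_frame(s,l)[:2]])"
```

```text
t 31.35 rack [-0.0953 -0.1328] z 0.142 yaw 92.53 tilt [ 0.001  0.    -1.   ] F [ 2.  -0.5 -0.7] op 0.0201
[('red', array([-0.0973,  0.0706]), 0.081), ('green', array([0.0039, 0.0721]), 0.08), ('blue', array([0.1009, 0.0707]), 0.082)]
[('red', array([-0.0959,  0.0694]), 0.08), ('green', array([0.004 , 0.1099]), 0.041), ('green', array([0.0014, 0.03  ]), 0.038), ('blue', array([0.1023, 0.0704]), 0.08)]
probe_thermometer [([0.709, -0.296, 0.015], 0.51)]
label_roll [([0.463, -0.416, 0.025], 0.81)]
resting_board [([0.533, -0.52, 0.017], 0.58), ([0.58, 0.147, 0.059], 0.43)]
```

All six pots sit in matching pairs at the held depth, and the bystanders haven't moved. Signing off.

```bash
python3 -c "
from h import *
print(workorder.sign_off())"
```

```text
the job is handed in; nothing more can be done
None
```

All three loose pots are caught in their matching lanes, the bystander items are unmoved, and I handed the job in at about 31 s. I saw the catches closed behind green and blue; for red I only confirmed that it stayed at the held depth after the arm backed away.

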